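# Line up mounted specimens by shade

## Robot

A 6-joint arm with a two-finger parallel gripper is mounted at the origin on a cart in front of the work surface, level with it; the furniture and walls round the work are solid. World frame = base frame: x ahead of the robot, y to its left, z up, the work surface at z = 0. Lengths are in m, angles in rad, forces in N, time in s.
With the tool pointing down it reaches from about 0.2 to 0.875 m from the base axis. Payload 3.4 kg.
Tool frame: the origin (TCP) lies between the finger pads; the fingertips stand 25 mm ahead of it and the grasp point (between the pads) lies 6 mm ahead of it (r.nose_length is the z of the fingertips in the tool frame, in m); z points along the fingers, y is the line along which they close (so a half turn about z gives the same grasp; the last joint's range is limited). The gripper opens to 94 mm and grips with 3 to 60 N. Pads are 16 mm wide; open, the fingers measure 119 mm over their backs; the gripper's body (75 mm by 177 mm) begins 78 mm behind the grasp point.
Start: joints at [1.072, 0.276, 1.505, -0, 1.361, -0.121], TCP at [0.212, 0.534, 0.23] pointing down, gripper open.
Joint ranges: [-2.89, 2.89], [-0.75, 2.08], [0.22, 2.7], [-1.18, 4.32], [0.11, 2.71], [-2.7, 2.7]. Speed limits (rad/s): [2.57, 2.57, 3.14, 3.14, 3.14, 3.14].

## Interface

Orientations are given as a unit quaternion [w, x, y, z].
In Python, from plant import r, gripper_to, inverse_kinematics, vision, models, telemetry gives the robot as it stands. Calls block until the motion is done:
- r.move_to(position, orientation): joint-space move of the TCP to a pose.
- r.move_l(position, rot=None, vel=0.15, guard=None): straight line of the TCP; rot=None keeps the orientation; vel is the mean speed in m/s. With guard (N) it stops when the force on the tool has changed by that much, and returns True; else False.
- r.movej(angles): joint-space move.
- gripper_to(opening, f_grip=None): finger opening in m; f_grip is the grip in N (None keeps the last); returns when the fingers have stopped.
- r.hold(seconds).
- inverse_kinematics(position, orientation): joint angles nearest the present ones, or None.
- vision.snapshot(name): name is "scene" or "top" or "wrist"; returns the picture (480x640x3 uint8, red, green, blue); there is no depth.
- vision.get_calibration(name): a dict with "fx", "fy", "cx", "cy" (pixels), "position" and "orientation" of the camera in the world. Camera axes: x right, y down, z forward; pixel columns grow to the right and rows downward; lengths in m; the calibration is good to about 2 mm. A picture is of the moment at which its call begins: read the wrist's pose just before it. get_calibration takes no time and is no camera call; for the wrist camera it gives the pose at the moment of the call.
A pose or a line that the arm cannot do raises r.PlanningError and nothing moves.
- r.sign_off(): hands the job in; it is judged then, once.
Trained networks look in the newest picture that a camera, given by its name, has taken for a name from the list of things; names that differ only in an ending like _2 or _b are one class to them, and where a whole thing is asked for, a point or a joint stands for the part that bears it (a point fixed in the world has none). Each returns a list of dicts, best first, with "score" (0 to 1); they miss things now and then, are a little off and sometimes report something else, mostly with a low value. They report only what shows in the picture. A call takes as long as a camera call. They do not tell look-alikes from the thing itself.
- models.boxes_of(thing, camera): "at" ([x, y, z] in m, in world coordinates, good to about 4 mm: the middle of the surface that is visible of it).
- models.regions_of(thing, camera): "pixels" (480x640 bool, what is visible of it).
- models.mark_of(thing, camera): "at" ([x, y, z] in m, in world coordinates, good to about 4 mm: a listed point, or the origin of a listed thing).
Readings, each from a call of its own:
- telemetry.current_t(): time.
- telemetry.current_joints(): joint angles.
- telemetry.current_dq(): joint speeds.
- telemetry.current_joint_efforts(): joint torques, N m.
- telemetry.current_ee_pos(): TCP position.
- telemetry.current_tool_rot(): TCP orientation.
- telemetry.current_wrist_force(): force on the tool from outside, world axes, zero at the start.
- telemetry.current_torque(): the same for the moment, N m.
- telemetry.current_opening(): finger opening in m.
- telemetry.current_finger_force(): force on a finger pad.
Only numpy, scipy, OpenCV 4.12 (cv2) and the standard library are available. Lean on these libraries where they do the work, as an engineer would, in place of code of your own. Each camera call takes 0.05 s, during which the arm holds its last target. There are 200 camera calls.

## Task

Line up the four resin specimens on the blue strip ready for hardness testing, from pale to dark: cream, red, green, black, with the cream one in the ring next to the yellow stop bar and the black one at the other end. Stand each one upright, wholly inside its own white ring, and let go of it; leave the slide box, the tin and the battery where they are.

Things in the scene. Friction and masses are not known exactly. Their poses are not given: they have to be found in the camera images.
- puck_cream: cream resin-mounted specimen, an upright round disc with a silvery spot on top, 30 mm across, 19 mm tall, loose, 22 g on average; origin at the centre of its underside, z axis up. Starts standing on the green cutting mat, a fixed sheet whose top is at z = 2.8 mm.
- puck_red: red resin-mounted specimen, an upright round disc with a small pale bar on top, 32 mm across, 19 mm tall, loose, 22 g on average; origin at the centre of its underside, z axis up. Starts standing on the green cutting mat, a fixed sheet whose top is at z = 2.8 mm.
- puck_green: dark green resin-mounted specimen, an upright round disc with a small pale bar on top; darker than the mat, 30 mm across, 21 mm tall, loose, 22 g on average; origin at the centre of its underside, z axis up. Starts standing on the green cutting mat, a fixed sheet whose top is at z = 2.8 mm.
- puck_black: black resin-mounted specimen, an upright round disc with a small pale bar on top, 32 mm across, 17 mm tall, loose, 22 g on average; origin at the centre of its underside, z axis up. Starts standing on the green cutting mat, a fixed sheet whose top is at z = 2.8 mm.
- rail: flat blue strip fixed on the bench, pointing roughly away from the robot, 72 x 314 x 8 mm (its x, y, z); origin at the centre of its underside on the bench, its flat top 8 mm higher. Four painted white rings (50 mm inside, 55 mm outside, flat, no relief) lie in a row on its top, centred at x = 0 and y = -96, -32, +32 and +96 mm in its own frame. A stop bar 12 mm tall is fixed across each end at y = -144 and +144 mm: one yellow, one grey; which is at which end varies.
- start_stop: yellow stop bar, 56 x 16 x 12 mm, long across the strip, fixed on the strip's top at one of its two ends: it marks the end where the row starts; origin at the centre of its underside, axes as the strip's (its centre is 48 mm along the strip from the centre of the nearest ring).
- slide_box: bystander: small pale box of microscope slides, 26 x 76 x 26 mm, loose, origin at the centre of its underside, long along its y
- paste_tin: bystander: round tin, white with yellow lid, 60 mm across, 24 mm tall, loose, origin at the centre of its underside
- battery: bystander: green and gold AA cell lying on its side, 15 x 50 x 15 mm, loose, origin at its underside, long along its y
Things that resemble listed ones, but are neither listed nor needed, are in the scene too. Of the things like the puck_black, leave any that is orange; of the rest the smaller one is meant. Leave any orange look-alike of the puck_green alone.

How it is judged:
At the end, for the whole second after the job is handed in: All four specimens stand upright (within 0.1 rad) at rest on the strip's top, in the order cream, red, green, black from the yellow stop bar, each within 10 mm of its ring's centre along and across the strip, all released (((y of start_stop in the frame of rail above 0 m and y of puck_cream in the frame of rail between 0.086 and 0.106 m and y of puck_red in the frame of rail between 0.022 and 0.042 m and y of puck_green in the frame of rail between -0.042 and -0.022 m and y of puck_black in the frame of rail between -0.106 and -0.086 m) or (y of start_stop in the frame of rail below 0 m and y of puck_cream in the frame of rail between -0.106 and -0.086 m and y of puck_red in the frame of rail between -0.042 and -0.022 m and y of puck_green in the frame of rail between 0.022 and 0.042 m and y of puck_black in the frame of rail between 0.086 and 0.106 m)) and x of puck_cream in the frame of rail between -0.01 and 0.01 m and z of puck_cream in the frame of rail between 0.005 and 0.011 m and angle between each of puck_cream, puck_red, puck_green, puck_black's own z axis and vertical below 0.1 rad and linear speed of each of puck_cream, puck_red, puck_green, puck_black below 0.02 m/s and angular speed of each of puck_cream, puck_red, puck_green, puck_black below 0.2 rad/s and x of puck_red in the frame of rail between -0.01 and 0.01 m and z of puck_red in the frame of rail between 0.005 and 0.011 m and x of puck_green in the frame of rail between -0.01 and 0.01 m and z of puck_green in the frame of rail between 0.005 and 0.011 m and x of puck_black in the frame of rail between -0.01 and 0.01 m and z of puck_black in the frame of rail between 0.005 and 0.011 m); the robot touches nothing.
It fails at once if the slide box is moved more than 20 mm (distance of slide_box from where it was at the start of the episode above 0.02 m).
It fails at once if the paste tin is moved more than 20 mm (distance of paste_tin from where it was at the start of the episode above 0.02 m).
It fails at once if the battery is moved more than 20 mm (distance of battery from where it was at the start of the episode above 0.02 m).
It also fails if it takes over 112 s, if anything falls off the work surface, if the arm or the gripper's body presses on something with over 40 N, if the wrist force passes 120 N, or if a joint passes its speed limit or range.

## Working session

There is one attempt and no reset: what is moved stays moved. The work goes in short steps, each a Python script; the robot and the scene stay as the last script left them, time stands still between calls to the robot, and variables do not carry over. Pictures are saved under pics/ and viewed, at most 14 in all, crops included, and the job is handed in when it is done.

```bash
mkdir -p pics; ls; python3 - <<'E'
from plant import r, vision, models, telemetry
import cv2
for c in ["top","scene"]:
    im=vision.snapshot(c); cv2.imwrite(f"pics/{c}0.png",im[:,:,::-1])
    k=vision.get_calibration(c); print(c,k)
for n in ["puck_cream","puck_red","puck_green","puck_black","rail","start_stop","slide_box","paste_tin","battery"]:
    print(n,[(round(d["score"],2),[round(float(v),3) for v in d["at"]]) for d in models.mark_of(n,"top")][:6])
print(telemetry.current_t(), telemetry.current_tool_rot())
E
```

```text
pics
top {'fx': 485.6278467237405, 'fy': 485.6278467237405, 'cx': 308.19598200425054, 'cy': 235.65720779657158, 'position': array([ 0.41147892, -0.10194455,  1.044643  ]), 'orientation': array([-0.0326505 ,  0.71619205, -0.69493075,  0.05544504])}
scene {'fx': 540.8180663362352, 'fy': 540.8180663362352, 'cx': 316.9503877079788, 'cy': 243.76146465921713, 'position': array([ 0.14087989, -0.60486165,  0.77093936]), 'orientation': array([-0.325346  ,  0.8926185 , -0.29262886,  0.1083999 ])}
puck_cream [(0.71, [0.58, 0.141, 0.002])]
puck_red [(0.48, [0.475, 0.114, -0.001])]
puck_green [(0.68, [0.49, 0.001, 0.003]), (0.48, [0.454, -0.297, 0.002]), (0.46, [0.595, 0.017, 0.002])]
puck_black [(0.8, [0.371, -0.074, 0.001]), (0.76, [0.494, -0.001, 0.002]), (0.75, [0.541, 0.07, 0.001])]
rail [(0.95, [0.521, -0.194, 0.004])]
start_stop [(0.65, [0.668, -0.187, 0.005])]
slide_box [(0.62, [0.448, -0.38, 0.003])]
paste_tin [(0.95, [0.383, 0.138, 0.001])]
battery [(0.7, [0.393, 0.012, -0.001])]
0.55 [1.81420192e-05 1.87786367e-01 9.82209895e-01 4.64455404e-05]
```

View pics/top0.png

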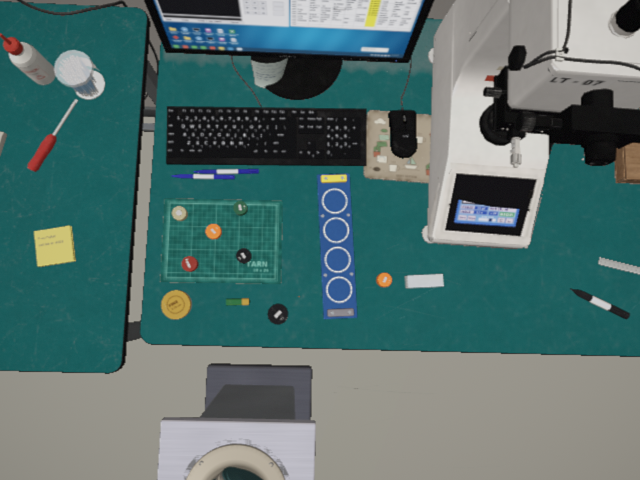

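View pics/scene0.png

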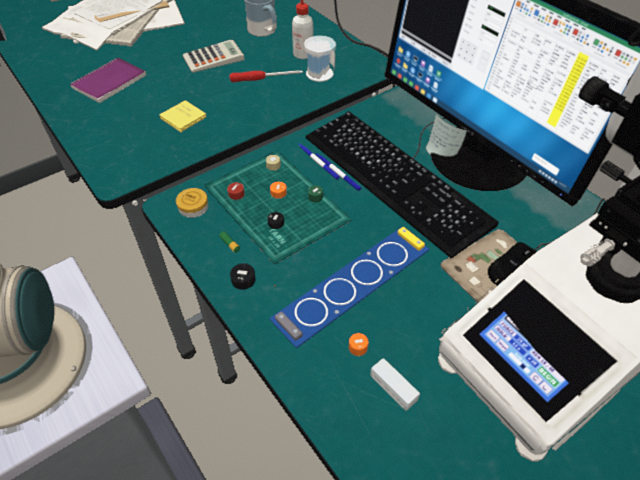

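The top view shows cream at (179,213), red at (190,264), dark green at (241,208) and the small black at (243,256). The larger black at (278,314) and the oranges at (213,231) and (384,280) are look-alikes. The yellow stop is at the far end (334,179). Next I'll refine the positions from the masks and ring contours.

```bash
cat > h.py <<'E'
from plant import r, gripper_to, inverse_kinematics, vision, models, telemetry
import numpy as np, cv2
from scipy.spatial.transform import Rotation as R
H=dict(cream=.019,red=.019,green=.021,black=.017)
def ray(px,z,k):
    o=k["orientation"]; M=R.from_quat([o[1],o[2],o[3],o[0]]).as_matrix()
    d=M@[(px[0]-k["cx"])/k["fx"],(px[1]-k["cy"])/k["fy"],1]
    p=k["position"]; return (p+d*(z-p[2])/d[2])[:2]
def pucks(n,cam,k,zb):  # silhouette centroid at mid height
    out=[]
    for d in models.regions_of("puck_"+n,cam):
        m=d["pixels"]; ys,xs=np.nonzero(m)
        if len(xs): out.append((round(d["score"],2),len(xs),(round(xs.mean()),round(ys.mean())),ray((xs.mean(),ys.mean()),zb+H[n]/2,k).round(4)))
    return out
def rings(im,k):
    g=cv2.inRange(im,(150,150,150),(255,255,255)); out=[]
    cs,hi=cv2.findContours(g,cv2.RETR_CCOMP,cv2.CHAIN_APPROX_NONE)
    for c,h in zip(cs,hi[0]):
        if h[3]<0 or len(c)<20: continue
        (x,y),(a,b),_=cv2.fitEllipse(c)
        p=ray((x,y),.008,k)
        if b/a<1.2 and abs(p[1]+.19)<.06 and .38<p[0]<.66: out.append(((round(x),round(y)),round(a),p.round(4)))
    return out
E
python3 - <<'E'
from h import *
for c in ["top","scene"]:
    im=vision.snapshot(c);k=vision.get_calibration(c)
    print(c,rings(im,k))
    for n in H: print(n,pucks(n,c,k,.0028))
E
```

```text
top [((339, 289), 24, array([ 0.4294, -0.2017])), ((337, 259), 24, array([ 0.4931, -0.1973])), ((336, 230), 23, array([ 0.557 , -0.1924])), ((334, 201), 23, array([ 0.6208, -0.1883]))]
cream [(0.76, 174, (179, 213), array([0.5819, 0.143 ]))]
red [(0.45, 222, (190, 264), array([0.4728, 0.114 ])), (0.35, 173, (240, 208), array([0.5969, 0.0142]))]
green [(0.65, 186, (383, 279), array([ 0.4526, -0.2961])), (0.51, 140, (240, 208), array([0.5965, 0.0143]))]
black [(0.89, 343, (278, 313), array([ 0.3753, -0.0741])), (0.72, 217, (213, 231), array([0.5458, 0.0689])), (0.44, 231, (243, 255), array([0.4953, 0.0034]))]
scene [((311, 311), 25, array([ 0.4281, -0.2016])), ((339, 291), 24, array([ 0.4921, -0.197 ]))]
cream [(0.65, 5517, (348, 286), array([ 0.5079, -0.2   ])), (0.57, 200, (272, 162), array([0.5788, 0.145 ]))]
red [(0.64, 255, (235, 191), array([0.472 , 0.1163]))]
green [(0.89, 360, (358, 343), array([ 0.4512, -0.2971])), (0.49, 188, (315, 193), array([0.596 , 0.0161])), (0.44, 258, (275, 220), array([0.4922, 0.0032]))]
black [(0.86, 596, (242, 275), array([ 0.3738, -0.0719])), (0.75, 264, (275, 220), array([0.4933, 0.0043])), (0.66, 229, (278, 189), array([0.5431, 0.0705]))]
```

```bash
cat >> h.py <<'E'
A=np.pi/2+.035
Q=[0,np.cos(A),np.sin(A),0]
P=dict(cream=(.5805,.144),red=(.4725,.115),green=(.5963,.015),black=(.4945,.0037))
T=dict(cream=(.6203,-.1883),red=(.5563,-.1924),green=(.4925,-.1972),black=(.4288,-.2017))
def pick_place(n):
    (x,y),(u,v)=P[n],T[n]
    r.move_to([x,y,.12],Q); gripper_to(.06,12)
    r.move_l([x,y,.030],vel=.12); gripper_to(.01,12)
    w=telemetry.current_opening(); r.move_l([x,y,.12])
    print(n,"grip",w,telemetry.current_opening(),telemetry.current_finger_force())
    if telemetry.current_opening()<.026: return False
    r.move_l([u,v,.12],vel=.25); r.move_l([u,v,.050],vel=.12)
    print("stop",r.move_l([u,v,.0357],vel=.04,guard=4),telemetry.current_ee_pos())
    gripper_to(.06); r.move_l([u,v,.12]); print("t",telemetry.current_t()); return True
E
python3 - <<'E'
from h import *
for p in list(P.values())+list(T.values()): print(np.round(inverse_kinematics([*p,.04],Q),2))
pick_place("cream")
im=vision.snapshot("wrist");k=vision.get_calibration("wrist")
cv2.imwrite("pics/w1.png",im[:,:,::-1]); print(rings(im,k),pucks("cream","wrist",k,.008))
E
```

```text
[ 0.13  0.47  1.72 -0.    0.95 -1.51]
[ 0.1   0.34  1.96 -0.    0.84 -1.55]
[-0.09  0.47  1.72 -0.    0.95 -1.73]
[-0.13  0.35  1.95 -0.    0.85 -1.77]
[-0.4   0.53  1.6  -0.    1.01 -2.04]
[-0.45  0.46  1.74 -0.    0.94 -2.09]
[-0.51  0.39  1.87 -0.    0.88 -2.15]
[-0.59  0.32  1.99 -0.    0.83 -2.23]
cream grip 0.029293849807312373 0.029438578967202658 11.99996218085289
stop True [ 0.62013279 -0.18828085  0.03514125]
t 9.975
[((323, 243), 69, array([ 0.6172, -0.1877])), ((323, 147), 76, array([ 0.5534, -0.1922]))] [(0.97, 1834, (322, 246), array([ 0.6173, -0.1884]))]
```

View pics/w1.png

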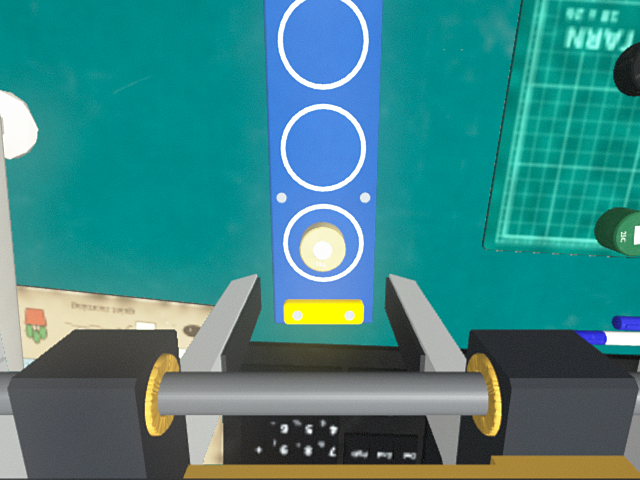

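The cream puck at (322,246) stands upright and well centred in the ring at (323,243), next to the yellow bar. I'll move the other three now.

```bash
python3 - <<'E'
from h import *
for n in ["red","green","black"]:
    if not pick_place(n): break
x,y=.46,-.20
r.move_l([x-.06,y,.24],vel=.25)
im=vision.snapshot("wrist");k=vision.get_calibration("wrist")
cv2.imwrite("pics/w2.png",im[:,:,::-1]); print(rings(im,k))
for n in H: print(n,pucks(n,"wrist",k,.008))
im=vision.snapshot("scene"); cv2.imwrite("pics/s2.png",cv2.resize(im[130:370,180:500,::-1],None,fx=2.5,fy=2.5))
E
```

```text
red grip 0.03254786596059641 0.031932709530071844 12.000006437301636
stop True [ 0.55620371 -0.19242439  0.03531231]
t 17.6833
green grip 0.029415550292152665 0.02962768573599802 11.999985426664352
stop True [ 0.49236088 -0.19715969  0.03523245]
t 24.6
black grip 0.031874112194541435 0.032357203307440234 11.999941170215607
stop True [ 0.42869151 -0.20169601  0.03525138]
t 31.35
[((319, 299), 44, array([ 0.4895, -0.1965])), ((318, 240), 48, array([ 0.4258, -0.2011]))]
cream [(0.71, 287, (318, 421), array([ 0.6284, -0.1882]))]
red [(0.97, 789, (319, 358), array([ 0.5509, -0.1924]))]
green [(0.94, 868, (221, 257), array([ 0.447 , -0.2949])), (0.81, 848, (318, 303), array([ 0.4891, -0.1975])), (0.41, 810, (319, 357), array([ 0.5501, -0.1924]))]
black [(0.77, 1860, (455, 195), array([ 0.3707, -0.0748])), (0.72, 985, (318, 242), array([ 0.4254, -0.2015]))]
```

View pics/w2.png

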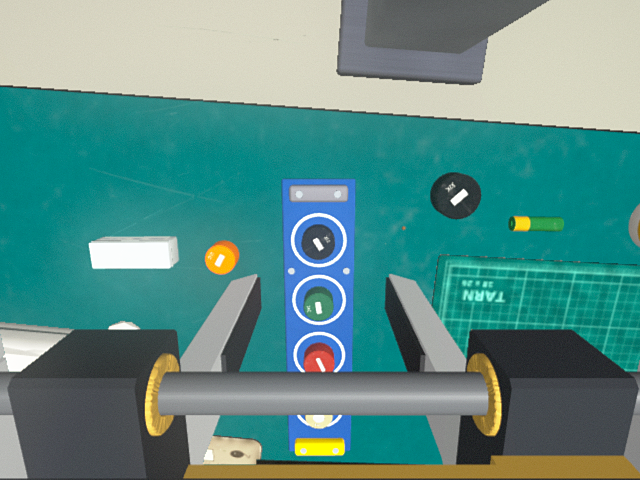

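View pics/s2.png

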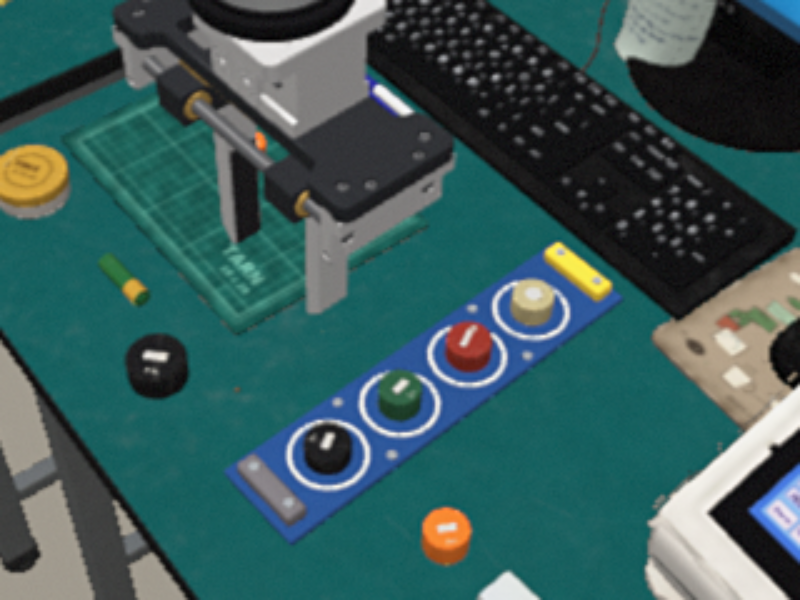

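All four pucks stand upright in their rings: in the wrist view black is at (318,242), green at (318,303) and red at (319,358), with cream by the yellow bar. The bystanders have not moved and the gripper is clear.

```bash
python3 -c "
from plant import r
r.hold(0.5); print(r.sign_off())"
```

```text
the job is handed in; nothing more can be done
None
```

The job is handed in: cream, red, green and black stand upright and released in their rings from the yellow stop bar, and the slide box, tin and battery were left alone; the judge's result was not shown.

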